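# Check a stool spindle's thread with the comb leaf

## Robot

A 7-joint arm with a two-finger parallel gripper is mounted at the origin on the work surface. World frame = base frame: x ahead of the robot, y to its left, z up, the work surface at z = 0. Lengths are in m, angles in rad, forces in N, time in s.
With the tool pointing down it reaches from about 0.425 to 0.925 m from the base axis. Payload 6.8 kg.
Tool frame: the origin (TCP) lies midway between the tips of the shut fingers; the grasp point (between the pads) lies 19 mm behind it; z points along the fingers, x is the direction in which the jaws open and shut, and the axes are right-handed (so a half turn about z gives the same grasp; the last joint's range is limited). The gripper opens to 85 mm and grips with 20 to 120 N. Pads are 22 mm wide; open, the fingers measure 114 mm over their backs; the gripper's body (76 mm by 85 mm) begins 54 mm behind the grasp point. The pads swing forward as they close: fully open they stand 13 mm farther back than shut.
Start: joints at [1.015, 0.477, 0.022, 1.555, -0.011, 1.109, -0.083], TCP at [0.292, -0.608, 0.231] pointing down, gripper open.
Joint ranges: [-2.96, 2.96], [-0.34, 2.1], [-1.41, 1.46], [0.24, 2.44], [-1.37, 4.51], [0.17, 1.92], [-2.96, 2.96]. Speed limits (rad/s): [2.39, 2.39, 3.14, 3.14, 3.14, 3.14, 3.14].

## Interface

Orientations are given as a unit quaternion [w, x, y, z].
In Python, from station import bot, imaging, nets gives the robot as it stands. The module is installed in compiled form; this text tells all that it offers.
- The arm moves only by the tool apply_moves, never from a script. Its argument "moves" is text: rows parted by semicolons, each of 7 numbers parted by spaces: the gripper command: -1 is fully open, 1 is shut, values between are in proportion, then the shift along the tool's x, y, z normalised to -1 to 1, where 1 is 120 mm, then the turn, a rotation vector about the tool's x, y, z normalised to -1 to 1, where 1 is 4 degrees. In form: hand dx dy dz rx ry rz; .... A call has 1 to 12 rows; each row shifts and turns the commanded pose from where the row before left it, along the tool's axes as they then stand; what a row does not reach is not made up. A row lasts 1/12 s, in which the tool goes at most 41.7 mm and 7.16 degrees, less where a joint would pass 70% of its speed; a pose out of reach is approached as far as the arm can. A call with a number of a shift or a turn outside -1 to 1 is refused whole. A call with a gripper value outside its range is refused whole. The fingers move at their own pace and stop on an object; "force" is the grip in N (left out, the last holds). Time passes only in rows, so rows that do not move let the fingers close. It gives the time, the measured TCP pose, the force and the opening at its end, in the units of the state.
- bot.get_obs(): the state, without advancing time (a new reading comes with each control period).
- imaging.read_camera(name): name is "side" or "top"; returns a dict with "image" (400x640x3 uint8, red, green, blue), "fx", "fy", "cx", "cy" (pixels), "view" (4x4, takes a point from world to camera coordinates). Camera axes: x right, y down, z forward; pixel columns grow to the right and rows downward; lengths in m; the calibration is good to about 2 mm. A picture is of the moment at which its call begins. There is no depth.
- bot.hand_in(): hands the job in, once; it reports no verdict.
Trained networks look in a picture, given as the dict that the camera call returned (one of the last four; its "shot" number tells which), for a name from the list of things; names that differ only in an ending like _2 or _b are one class to them, and where a whole thing is asked for, a point or a joint stands for the part that bears it (a point fixed in the world has none). Each returns a list of dicts, best first, with "score" (0 to 1); they miss things now and then, are a little off and sometimes report something else, mostly with a low value. They report only what shows in the picture. A call takes as long as a camera call. They do not tell look-alikes from the thing itself.
- nets.spot_in(picture, name): "rect" ([left, top, right, bottom] in pixels, round what is visible of it).
- nets.outline_of(picture, name): "region" (400x640 bool, what is visible of it) and "rect" ([left, top, right, bottom] in pixels, round what is visible of it).
- nets.spot_point(picture, name): "location" ([column, row] in pixels: a listed point, or the origin of a listed thing).
The state is a dict: "t": time; "q": joint angles; "joint_vel": joint speeds; "joint_torque": joint torques, N m; "eef_pos": TCP position; "tool_rot": TCP orientation; "contact_force": force on the tool from outside, world axes, zero at the start; "torque": the same for the moment, N m; "gripper_width": opening from 0.0 (shut) to 1.0 (fully open).
Only numpy, scipy, OpenCV 4.12 (cv2) and the standard library are available. Lean on these libraries where they do the work, as an engineer would, in place of code of your own. Each camera call takes 0.05 s, during which the arm holds its last target.

## Task

We need a new nut for the lab stool, so check the pitch of its spindle, which is clamped in the V-blocks: take the coarse comb leaf (the one with the big teeth and the longer grip) from its stand, set it upright on top of the thread along the spindle, feel for the grooves with a light touch and press it gently home, with about 5 N, until it sits flat with all its teeth in the thread and does not bind sideways, and hold it still there for a moment. Then hang the leaf back in the same place of the stand and let go. Never force it onto the crests, and leave the fine leaf and everything else where it is.

Things in the scene. Friction and masses are not known exactly. Their poses are not given: they have to be found in the camera images.
- coarse_leaf: Coarse comb leaf (8 mm pitch), 4 mm steel, 80 g, hangs teeth down in either place of the stand; told from the fine leaf by its longer grip (38, not 20 mm) and five big teeth. Origin: middle of the root line (bottom edge between the teeth). x = thickness, y = along the teeth, z = up. Square-tipped teeth 3.4 mm wide, 3.4 mm long, down (-z) at y = 0, +-8, +-16. Blade y +-22, z 0 to 30 mm.
- coarse_grip (a point): Middle of the coarse leaf's pale wood grip, 27 mm above its origin: a block 12 mm thick (x), 38 mm long (y), 26 mm high (z 14 to 40 above the root line). Take it across its thickness. The leaf's ears, at 20 to 30 mm above the root line, reach out to y = +-36 mm. Leaf and thread are marred if the contact forces on all its teeth add up to over 25 N; home and centred, with about 5 N of push, they add up to under 15 N.
- coarse_end_a (a point): Point on the root line of the coarse leaf at its y = +18 mm (one end of the toothed edge).
- coarse_end_b (a point): Point on the root line of the coarse leaf at its y = -18 mm (the other end).
- fine_leaf: Fine comb leaf (4 mm pitch), to be left alone: like the coarse leaf but with ten small teeth and a 20 mm long grip; it hangs in the other place of the stand. Origin and axes as for the coarse leaf.
- stand: Fixed wooden stand, plank 64 x 196 x 10 mm, long along y; origin under its middle. Two places, y = +-46 mm, each with two forked posts 33 mm either side (52 mm free between). A leaf's ears hang in fork slots 6.5 mm wide, rounded lips, floor z = 42, tops z = 54 mm, outer ends closed (2.5 mm to spare). A leaf hanging home has its y along the stand's y and its origin at z = 22 mm.
- vblocks: Two fixed steel V-blocks with clamps that grip a steel lab stool spindle level; it cannot turn or slide. Origin: on the bench under the spindle's middle; y = along the spindle. Blocks and clamps lie 53 to 87 mm out along y on either side, up to z = 102 mm; a grey flange 84 mm across stands at y = +100 mm.
- thread_mid (a point): Middle of the thread on the spindle's axis, 50 mm above the bench; y along the spindle, z up. Square thread, pitch 8 mm, from y = -44 to 44, crests 16 mm (+-0.3), roots 12.3 mm from the axis, flat ridges 3.6 mm thick, grooves 4.4 mm wide. Where along y the ridges lie varies, unmeasured: feel or see it. Leaf's root line above the axis: 19.4 mm with teeth on crests, 16 mm (+-0.4) fully home.
- flange_nut: Bystander, leave it where it is: brass ring nut from the stool, 48 mm across, 22 mm high. Origin: centre of its underside.
- beaker: Bystander, leave it where it is: clear beaker, 68 mm across, 90 mm high. Origin: centre of its underside.
- petri_dish: Bystander, leave it where it is: clear lidded dish, 94 mm across, 16 mm high. Origin: centre of its underside.
- screwdriver: Bystander, leave it where it is: screwdriver lying on the bench. Origin: centre of its underside.
- syringe: Bystander, leave it where it is: small clear syringe without needle lying on the bench, 150 mm long. Origin: centre of its underside.
- reagent_bottle: Bystander, leave it where it is: amber bottle, 60 mm across, 140 mm high. Origin: centre of its underside.
- tip_box: Bystander, leave it where it is: blue lidded box, 89 x 129 x 63 mm. Origin: centre of its underside.
Mind the look-alikes: they are no part of the job. What is shaped like the stand but purple is not meant.

How it is judged:
On the way:
1. the coarse leaf is pressed home on the thread, upright and flat, all five teeth in the grooves, and held still there with a light push for half a second (z of coarse_end_a in the frame of thread_mid between 0.014 and 0.0177 m and x of coarse_end_a in the frame of thread_mid between -0.004 and 0.004 m and z of coarse_end_b in the frame of thread_mid between 0.014 and 0.0177 m and x of coarse_end_b in the frame of thread_mid between -0.004 and 0.004 m and y of coarse_leaf in the frame of thread_mid between -0.025 and 0.025 m and angle between coarse_leaf's own z axis and vertical below 0.12 rad and contact force between coarse_leaf and vblocks between 1 and 15 N and linear speed of coarse_leaf below 0.01 m/s), for 0.5 s.
At the end, for the whole second after the job is handed in: The coarse leaf, after its check (both ends of its root line at most 17.7 mm above the spindle axis, within 4 mm of the crown, contact force 1 to 15 N, 0.5 s), hangs released, at rest and upright (0.1 rad) within 4 mm of where it hung at the start, along the stand within 0.12 rad (distance of coarse_leaf from where it was at the start of the episode below 0.004 m and angle between coarse_leaf's own z axis and vertical below 0.1 rad and angle between the y axis of coarse_leaf and the y axis of stand, either way round below 0.12 rad and linear speed of coarse_leaf below 0.01 m/s and contact force between the fingers and coarse_leaf below 0.05 N); the robot touches nothing.
It fails at once if the leaf (or anything held) is pushed on the spindle or its V-blocks with more than 25 N (all contacts added up) (contact force between any of coarse_leaf, the arm, the fingers and vblocks above 25 N).
It fails at once if the fine leaf is moved more than 6 mm (distance of fine_leaf from where it was at the start of the episode above 0.006 m).
It fails at once if a bystander is moved more than 15 mm (distance of any of flange_nut, beaker, petri_dish, screwdriver, syringe, reagent_bottle, tip_box from where it was at the start of the episode above 0.015 m).
It also fails if it takes over 72 s, if anything falls off the work surface, if the arm or the gripper's body presses on something with over 40 N, if the wrist force passes 120 N, or if a joint passes its speed limit or range.

## Working session

There is one attempt and no reset: what is moved stays moved. The work goes in short steps, Python scripts to look and compute and a tool call to move; the robot and the scene stay as the last step left them, time stands still between calls to the robot, and variables do not carry over. Pictures are saved under pics/ and viewed, and the job is handed in when it is done.

Besides the shell and the picture viewer there is one more tool, called after "Call:" as name(argument=value, ...), one argument or row to a line, values as JSON. apply_moves: Moves the arm, as the interface text tells. Scaled input: -1 to 1 covers 120 mm each way for a shift and 4 degrees each way for a turn. Its arguments: {"type":"object","properties":{"moves":{"type":"string"},"force":{"type":"number"}},"required":["moves"]}

```bash
mkdir -p pics; cat > h.py <<'E'
import numpy as np, cv2
from station import bot, imaging, nets
def save(p,n,crop=None,s=1):
    im=p["image"][:,:,::-1]
    if crop: im=im[crop[1]:crop[3],crop[0]:crop[2]]
    if s!=1: im=cv2.resize(im,None,fx=s,fy=s,interpolation=cv2.INTER_CUBIC)
    cv2.imwrite(n,im)
def P(c):
    K=np.array([[c["fx"],0,c["cx"]],[0,c["fy"],c["cy"]],[0,0,1]]); return K@np.array(c["view"])[:3]
def proj(c,X):
    u=P(c)@np.append(X,1); return u[:2]/u[2]
def tri(c1,u1,c2,u2):
    X=cv2.triangulatePoints(P(c1),P(c2),np.array(u1,float).reshape(2,1),np.array(u2,float).reshape(2,1)); return (X[:3]/X[3]).ravel()
def onz(c,u,z):
    M=P(c); A=np.c_[M[:,0],M[:,1],-np.array([u[0],u[1],1])]; return np.linalg.solve(A,-(M[:,2]*z+M[:,3]))[:2]
E
python3 - <<'E'
from h import *
print(bot.get_obs())
a=imaging.read_camera("side"); b=imaging.read_camera("top")
save(a,"pics/s0.png");save(b,"pics/t0.png")
for c,n in((a,"side"),(b,"top")):
    print(n,c["fx"],c["cx"],c["cy"],np.round(c["view"],3).tolist())
    for k in ["coarse_leaf","fine_leaf","stand","vblocks","coarse_grip","coarse_end_a","coarse_end_b","thread_mid"]:
        print(k,[(np.round(d["location"],1).tolist(),round(d["score"],2)) for d in nets.spot_point(c,k)][:4],[(np.round(d["rect"]).tolist(),round(d["score"],2)) for d in (nets.spot_in(c,k) if k!="thread_mid" else [])][:4])
E
```

```text
{'t': 0.0, 'q': array([ 1.01491654,  0.47781566,  0.02235877,  1.55642572, -0.01149268,
        1.10929698, -0.08308036]), 'joint_vel': array([-9.34510115e-04,  2.11151501e-03,  9.73051983e-04, -6.50888513e-05,
       -4.36865703e-04, -4.65458712e-04,  6.64890131e-04]), 'joint_torque': array([-3.46120951e-04, -5.96443212e+01,  1.60778124e+00, -2.81199718e+01,
        1.24311840e-02,  9.30139533e-03, -2.70689412e-06]), 'eef_pos': array([ 0.29197623, -0.60794284,  0.23032652]), 'tool_rot': array([-4.18404565e-04,  8.46460041e-01, -5.32451475e-01, -8.06552499e-04]), 'contact_force': array([1.8624151 , 0.23570368, 0.7298993 ]), 'torque': array([0.00791484, 0.07363506, 0.03124636]), 'gripper_width': 1.0001282656594375}
side 416.4058073315389 318.6975982683896 202.5934610058315 [[0.904, -0.427, -0.009, -0.476], [-0.285, -0.59, -0.755, 0.253], [0.317, 0.686, -0.655, 1.124], [0.0, 0.0, 0.0, 1.0]]
coarse_leaf [([289.4, 188.9], 0.6)] []
fine_leaf [([295.1, 308.8], 0.45)] [([357.0, 198.0, 366.0, 211.0], 0.72)]
stand [] []
vblocks [([296.1, 307.7], 0.57)] [([351.0, 193.0, 366.0, 211.0], 0.55), (
[... 569 characters left out ...]
300.0], 0.93), ([280.2, 224.7], 0.55)] [([238.0, 211.0, 312.0, 244.0], 0.88), ([209.0, 275.0, 295.0, 328.0], 0.79)]
vblocks [([400.0, 227.0], 0.65)] [([357.0, 202.0, 453.0, 246.0], 0.62), ([451.0, 100.0, 472.0, 177.0], 0.22)]
coarse_grip [([318.1, 146.8], 0.73), ([251.6, 127.2], 0.5), ([254.2, 222.4], 0.49)] [([243.0, 217.0, 270.0, 227.0], 0.51), ([453.0, 99.0, 473.0, 179.0], 0.21)]
coarse_end_a [([250.3, 221.1], 0.57), ([266.5, 224.6], 0.44)] [([249.0, 220.0, 262.0, 224.0], 0.6), ([238.0, 211.0, 312.0, 243.0], 0.42)]
coarse_end_b [([250.3, 221.1], 0.57), ([266.5, 224.6], 0.44)] [([249.0, 220.0, 262.0, 224.0], 0.6), ([238.0, 211.0, 312.0, 243.0], 0.42)]
thread_mid [([406.1, 225.0], 0.58)] []
```

View pics/s0.png

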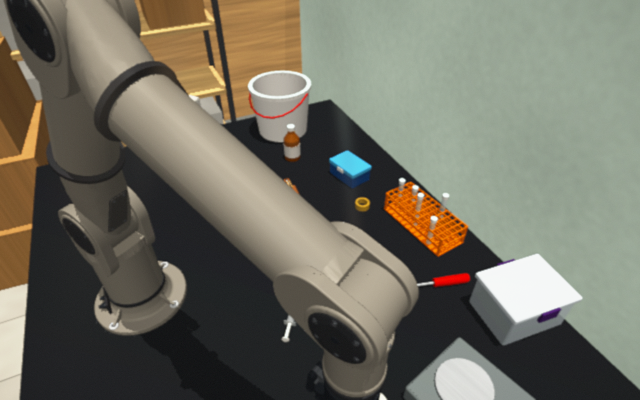

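View pics/t0.png

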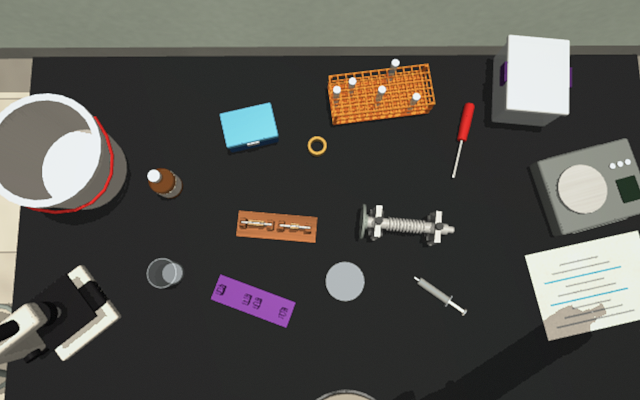

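```bash
python3 - <<'E'
from h import *
a=imaging.read_camera("side"); b=imaging.read_camera("top")
for c in(a,b):
    V=np.array(c["view"]); print(-V[:3,:3].T@V[:3,3])
for n,u,z in(("stand",(277,227),.01),("leafL",(257,224),.05),("leafR",(294,227),.05),("thr",(405,226),.06),("bottle",(162,178),.1),("beaker",(160,272),.05),("nut",(317,145),.02),("dish",(345,281),.01),("purple",(252,300),.01),("tip",(249,126),.06)):
    X=onz(b,u,z); print(n,X, np.hypot(*X), proj(a,[*X,z]))
save(b,"pics/t1.png",(220,190,340,260),6)
save(b,"pics/t2.png",(345,190,465,260),6)
E
```

```text
[ 0.14617396 -0.82409988  0.92342435]
[0.39376746 0.07572914 1.19917829]
stand [0.51077328 0.16136614] 0.5356569580142881 [293.94259985 204.05780755]
leafL [0.51457033 0.20612908] 0.5543210473634207 [289.26646588 186.83454178]
leafR [0.50636596 0.11798186] 0.5199290344987403 [297.30537316 203.06516606]
thr [ 0.50470129 -0.14574957] 0.5253249754871165 [334.1427437  257.15039404]
bottle [0.61846592 0.42004299] 0.7476203623908967 [292.68485103 136.07495609]
beaker [0.40431693 0.43203764] 0.591716743601698 [237.71949673 160.12447853]
nut [0.71559161 0.06024719] 0.7181233021526018 [362.68698754 202.14047956]
dish [ 0.37717804 -0.00377514] 0.37719693366142587 [273.82268083 249.96472167]
purple [0.33505912 0.22141637] 0.40160904765136335 [237.80752893 208.53731643]
tip [0.75391372 0.22614228] 0.7870998857520137 [349.45356971 163.02863402]
```

View pics/t1.png

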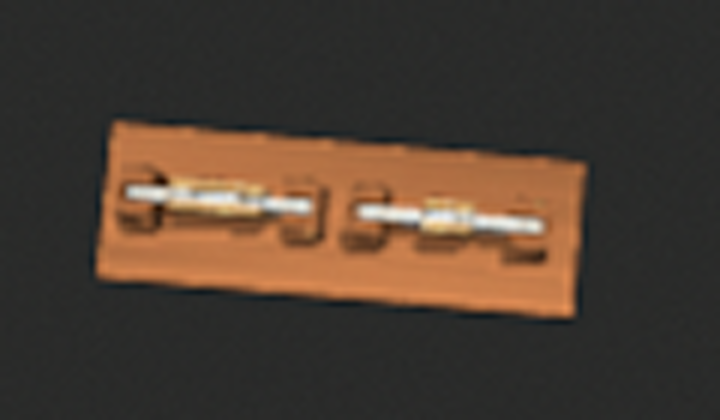

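View pics/t2.png

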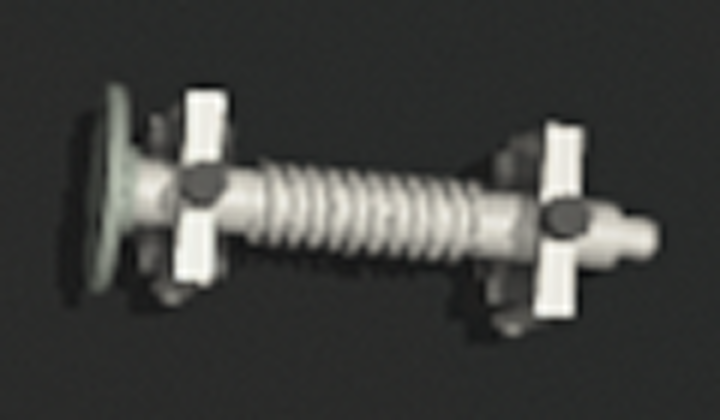

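Call:
apply_moves(
  moves="-1 0 0 -0.05 0 0 -1;-1 0 0 -0.05 0 0 -1;-1 0 0 -0.05 0 0 -1;-1 0 0 -0.05 0 0 -1;-1 0 0 -0.05 0 0 -1;-1 0 0 -0.05 0 0 -1;-1 0 0 -0.05 0 0 -1;-1 0 0 -0.05 0 0 -1;-1 0 0 -0.05 0 0 -1;-1 0 0 -0.05 0 0 -1;-1 0 0 -0.05 0 0 -1;-1 0 0 -0.05 0 0 -1",
  force=30,
)

```text
t: 2.7
eef_pos: [0.2922, -0.6084, 0.3036]
tool_rot: [-0.0, 0.99, -0.14, -0.0]
contact_force: [-0.1, -0.2, -0.4]
gripper_width: 1.005
```

Call:
apply_moves(
  moves="-1 .1 -.28 0 0 0 0;-1 .1 -.28 0 0 0 0;-1 .1 -.28 0 0 0 0;-1 .1 -.28 0 0 0 0;-1 .1 -.28 0 0 0 0;-1 .1 -.28 0 0 0 0;-1 .1 -.28 0 0 0 0;-1 .1 -.28 0 0 0 0;-1 .1 -.28 0 0 0 0;-1 .1 -.28 0 0 0 0;-1 .1 -.28 0 0 0 0;-1 .1 -.28 0 0 0 0",
)

```text
t: 3.7
eef_pos: [0.5447, -0.2606, 0.3036]
tool_rot: [0.0, 0.99, -0.142, 0.0]
contact_force: [0.7, 0.2, -0.4]
gripper_width: 0.995
```

Call:
apply_moves(
  moves="-1 -.1 -.32 0 0 0 0;-1 -.1 -.32 0 0 0 0;-1 -.1 -.32 0 0 0 0;-1 -.1 -.32 0 0 0 0;-1 -.1 -.32 0 0 0 0;-1 -.1 -.32 0 0 0 0;-1 -.1 -.32 0 0 0 0;-1 -.1 -.32 0 0 0 0;-1 -.1 -.32 0 0 0 0;-1 -.1 -.32 0 0 -.9 0;-1 0 0 0 0 0 -.9;-1 0 0 0 0 0 -.9",
)

```text
t: 4.7
eef_pos: [0.5366, 0.1435, 0.3033]
tool_rot: [-0.007, 0.997, -0.076, -0.031]
contact_force: [1.3, -0.9, -0.6]
gripper_width: 1.0
```

```bash
cat >> h.py <<'E'
from scipy.spatial.transform import Rotation as R
def need(pos,yaw,obs=None):
    "tool x at yaw in world, tool z down"
    o=obs or bot.get_obs(); q=o["tool_rot"]; Rc=R.from_quat([q[1],q[2],q[3],q[0]])
    c,s=np.cos(yaw),np.sin(yaw); Rt=R.from_matrix(np.array([[c,s,0],[s,-c,0],[0,0,-1]]))
    d=Rc.inv().apply(np.array(pos)-o["eef_pos"])/.12
    r=np.degrees((Rc.inv()*Rt).as_rotvec())/4
    return np.round(d,3),np.round(r,3)
E
python3 - <<'E'
from h import *
o=bot.get_obs();print(o["eef_pos"],need(o["eef_pos"],np.radians(-5.3)))
a=imaging.read_camera("side"); save(a,"pics/s1.png")
for k in ["coarse_leaf","fine_leaf","stand","vblocks","coarse_grip","coarse_end_a","thread_mid"]:
        print(k,[(np.round(d["location"],1).tolist(),round(d["score"],2)) for d in nets.spot_point(a,k)][:4],[(np.round(d["rect"]).tolist(),round(d["score"],2)) for d in (nets.spot_in(a,k) if k!="thread_mid" else [])][:4])
save(a,"pics/s1a.png",(235,155,375,275),5)
E
```

```text
[0.53660516 0.14345436 0.30329294] (array([0., 0., 0.]), array([-0.161,  0.897, -0.846]))
coarse_leaf [([294.8, 203.6], 0.43), ([290.6, 191.4], 0.39), ([337.6, 271.4], 0.21)] []
fine_leaf [([297.3, 208.6], 0.51)] [([283.0, 294.0, 299.0, 344.0], 0.5), ([297.0, 199.0, 299.0, 207.0], 0.44)]
stand [([296.3, 205.6], 0.75), ([235.4, 208.9], 0.6)] [([224.0, 182.0, 249.0, 233.0], 0.97), ([276.0, 177.0, 312.0, 229.0], 0.75)]
vblocks [([338.5, 273.6], 0.93)] [([312.0, 228.0, 361.0, 298.0], 0.56)]
coarse_grip [([288.4, 187.8], 0.57), ([272.5, 251.9], 0.48), ([288.7, 188.4], 0.31)] []
coarse_end_a [([288.1, 189.5], 0.59), ([290.5, 197.7], 0.49)] [([287.0, 180.0, 293.0, 190.0], 0.61)]
thread_mid [([333.4, 263.0], 0.95)] []
```

View pics/s1a.png

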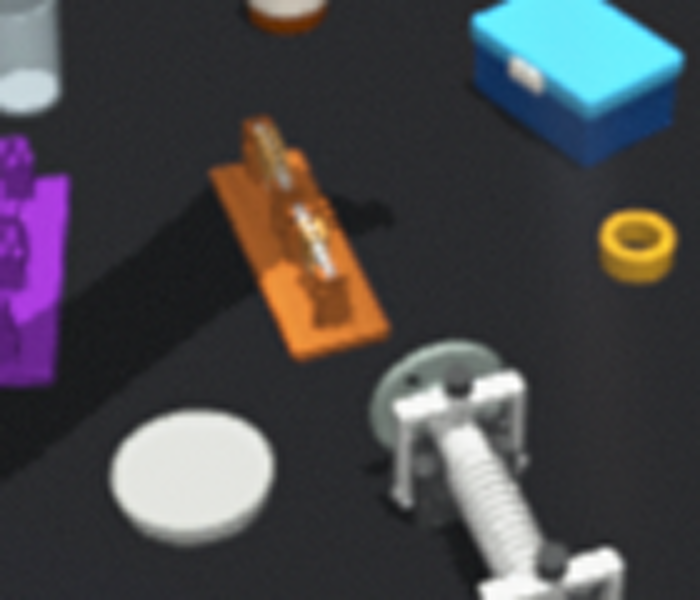

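```bash
cat > m.py <<'E'
from h import *
t=cv2.imread("pics/t0.png"); s=cv2.imread("pics/s1.png")
np.save("dummy.npy",0)
def mask(im,f,rect):
    hsv=cv2.cvtColor(im,cv2.COLOR_BGR2HSV).astype(int); m=f(hsv[...,0],hsv[...,1],hsv[...,2])
    z=np.zeros(m.shape,bool); x0,y0,x1,y1=rect; z[y0:y1,x0:x1]=m[y0:y1,x0:x1]; return z
E
python3 - <<'E'
from m import *
b=imaging.read_camera("top"); a=imaging.read_camera("side")
import pickle; pickle.dump({k:{q:v[q] for q in("fx","fy","cx","cy","view")} for k,v in(("top",b),("side",a))},open("cal.pkl","wb"))
m=mask(t,lambda h,s,v:(v>70),(228,203,322,252)).astype(np.uint8)
cn=max(cv2.findContours(m,cv2.RETR_EXTERNAL,cv2.CHAIN_APPROX_NONE)[0],key=cv2.contourArea)
# subpixel: moments of filled contour
f=np.zeros_like(m); cv2.drawContours(f,[cn],-1,1,-1); mm=cv2.moments(f,True)
c=(mm["m10"]/mm["m00"],mm["m01"]/mm["m00"]); print("stand",c,mm["m00"])
th=.5*np.arctan2(2*mm["mu11"],mm["mu20"]-mm["mu02"]); 
X=onz(b,c,.009); d=onz(b,(c[0]-40*np.cos(th),c[1]-40*np.sin(th)),.01)-onz(b,c,.01)
print("stand pos",X,"ydir yaw err deg",np.degrees(np.arctan2(-d[0],d[1])), np.linalg.norm(onz(b,(c[0]-40*np.cos(th),c[1]-40*np.sin(th)),.01)-onz(b,c,.01))/40*1000,"mm/px")
print(cv2.minAreaRect(cn))
hsv=cv2.cvtColor(t,cv2.COLOR_BGR2HSV)
for r in range(216,232): print(r,[tuple(int(q) for q in t[r,c]) for c in range(240,272,3)])
E
```

```text
stand (276.43158388003746, 226.1705716963449) 2134.0
stand pos [0.51294323 0.16284145] ydir yaw err deg -5.443236462486221 2.466875809882496 mm/px
((276.41143798828125, 226.14503479003906), (80.22091674804688, 26.599565505981445), 4.844000816345215)
216 [(73, 121, 191), (74, 120, 191), (72, 118, 189), (72, 118, 188), (71, 116, 187), (70, 116, 186), (71, 117, 187), (70, 116, 186), (70, 116, 184), (70, 115, 182), (69, 115, 182)]
217 [(68, 111, 176), (63, 104, 165), (73, 120, 189), (71, 119, 188), (70, 116, 186), (70, 117, 186), (70, 116, 186), (71, 116, 185), (69, 115, 182), (70, 115, 182), (69, 115, 183)]
218 [(67, 110, 174), (62, 101, 160), (55, 91, 144), (69, 117, 188), (70, 116, 187), (71, 118, 187), (70, 116, 187), (69, 115, 184), (70, 116, 184), (69, 116, 183), (70, 116, 183)]
219 [(68, 113, 180), (66, 111, 179), (25, 45, 72), (90, 142, 202), (79, 126, 186), (69, 113, 179), (69, 116, 187), (68, 114, 185), (69, 116, 186), (65, 109, 173), (66, 109, 171)]
220 [(51, 86, 141), (63, 94, 141), (14, 32, 58), (110, 172, 216), (107, 164, 215), (102, 159, 208), (97, 152, 209), (84, 134, 195
[... 1320 characters left out ...]
, 148), (40, 68, 108), (53, 90, 143), (67, 110, 175), (67, 110, 175), (65, 110, 175), (57, 95, 151), (49, 80, 127), (72, 118, 189), (48, 79, 125), (58, 96, 149)]
229 [(70, 116, 184), (66, 109, 175), (71, 118, 190), (78, 127, 201), (78, 128, 203), (79, 130, 206), (71, 117, 186), (67, 110, 174), (79, 130, 205), (49, 82, 130), (50, 85, 131)]
230 [(73, 122, 193), (76, 125, 199), (73, 120, 195), (73, 119, 191), (74, 122, 193), (74, 122, 195), (73, 121, 192), (76, 123, 196), (75, 124, 194), (52, 87, 140), (38, 63, 100)]
231 [(69, 114, 180), (70, 115, 184), (73, 117, 187), (71, 117, 188), (72, 119, 189), (73, 121, 191), (73, 120, 189), (72, 118, 188), (71, 118, 186), (66, 109, 175), (64, 103, 165)]
```

```bash
python3 - <<'E'
from m import *
import pickle; C=pickle.load(open("cal.pkl","rb")); b,a=C["top"],C["side"]
def whit(im,rect,thr=110,win=None):
    x0,y0,x1,y1=rect; B=im[y0:y1,x0:x1,0].astype(float); w=np.clip(B-thr,0,60); yy,xx=np.mgrid[y0:y1,x0:x1]
    c=np.array([(w*xx).sum(),(w*yy).sum()])/w.sum(); dx=xx-c[0];dy=yy-c[1]
    th=.5*np.arctan2(2*(w*dx*dy).sum(),(w*(dx*dx-dy*dy)).sum()); return c,th,w
for n,r in(("coarse",(236,214,275,230)),("fine",(276,218,316,236))):
    c,th,w=whit(t,r); print(n,c,np.degrees(th)); 
    cols=np.where(w.sum(0)>30)[0]+r[0]; print(cols.min(),cols.max())
    # axis profile end-points
    prof=[(r[0]+i,w[:,i].max()) for i in range(w.shape[1])]; print([(p,int(v)) for p,v in prof if v>0][:3],[(p,int(v)) for p,v in prof if v>0][-3:])
    X=onz(b,c,.052); d=onz(b,c-30*np.array([np.cos(th),np.sin(th)]),.052)-X
    print(X,np.degrees(np.arctan2(d[0],d[1])))
    e=[onz(b,(k,c[1]+(k-c[0])*np.tan(th)),.052) for k in(cols.min()-.5,cols.max()+.5)]; print("ends",e,np.mean(e,0),np.linalg.norm(e[0]-e[1]))
    Xc=np.mean(e,0)
    print("side pred of top-centre",proj(a,[*Xc,.052]),proj(a,[*e[0],.052]),proj(a,[*e[1],.052]))
cv2.imwrite("pics/s1b.png",cv2.resize(s[172:232,270:318],None,fx=12,fy=10,interpolation=cv2.INTER_NEAREST))
# stand corners predicted in side
ps=np.array([.5129,.1628]); ey=np.array([np.sin(np.radians(5.44)),np.cos(np.radians(5.44))]); ex=np.array([ey[1],-ey[0]])
for i,j in((1,1),(1,-1),(-1,-1),(-1,1)): print(proj(a,[*(ps+ex*.032*i+ey*.098*j),.01]),proj(b,[*(ps+ex*.032*i+ey*.098*j),.01]))
E
```

```text
coarse [255.84650572 222.641169  ] 5.034378145851669
241 271
[(241, 37), (242, 60), (243, 60)] [(269, 60), (270, 60), (271, 60)]
[0.51764198 0.20866675] 5.717225607199661
ends [array([0.52129642, 0.2451685 ]), array([0.51391392, 0.17142965])] [0.51760517 0.20829907] 0.0741074815086572
side pred of top-centre [289.82764454 185.75711545] [286.73934833 179.39999708] [293.03519474 192.35971278]
fine [294.44783419 225.93991616] 4.830065674232609
280 309
[(280, 60), (281, 60), (282, 60)] [(308, 60), (309, 60), (310, 15)]
[0.50869096 0.11682983] 5.512291057779842
ends [array([0.51212338, 0.15239691]), array([0.505234  , 0.08100845])] [0.50867869 0.11670268] 0.07172012774471552
side pred of top-centre [298.10162202 202.62243505] [294.77251666 195.85899725] [301.56114829 209.65083703]
[294.77370699 184.44146538] [238.22942584 210.03952141]
[313.06233996 220.22929987] [317.0594927 216.6062071]
[293.90711472 225.07527237] [314.90953653 242.38314392]
[277.25791893 188.42655838] [235.41784895 235.7738216 ]
```

View pics/s1b.png

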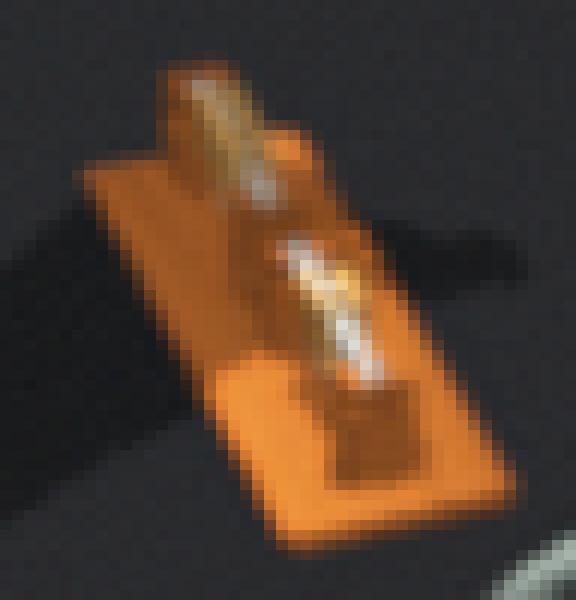

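```bash
python3 - <<'E'
from m import *
import pickle; C=pickle.load(open("cal.pkl","rb")); b,a=C["top"],C["side"]
g=t.astype(float).mean(2)
mid=[]
for c in range(390,424):
    p=g[205:247,c]; n=p>80
    # subpixel edges at level 80
    i0=np.where(n)[0]; i0=i0[(i0>5)]; lo,hi=i0.min(),i0.max()
    L=205+lo-(p[lo]-80)/(p[lo]-p[lo-1]); H=205+hi+(p[hi]-80)/(p[hi]-p[hi+1]); mid.append((c,(L+H)/2,H-L))
mid=np.array(mid); k=np.polyfit(mid[:,0],mid[:,1],1); print("midline",k,"width",mid[:,2].mean()); print(np.round(mid[:,2],1))
ax=lambda c:np.polyval(k,c)
X0=onz(b,(388,ax(388)),.05);X1=onz(b,(425,ax(425)),.05); d=X0-X1; print(X0,X1,(X0+X1)/2,np.linalg.norm(d),"yaw",np.degrees(np.arctan2(d[0],d[1])))
print("side",proj(a,[*X0,.05]),proj(a,[*X1,.05]))
# phase: sample along lines parallel to axis, at crown z=.066
mid0=(X0+X1)/2; ey=d/np.linalg.norm(d); ex=np.array([ey[1],-ey[0]])
ys=np.arange(-.060,.060,.0005)
for off in(-.012,-.008,-.004,0,.004,.008,.012):
    z=.05+np.sqrt(.016**2-off**2)
    pr=np.array([proj(b,[*(mid0+ex*off+ey*y),z]) for y in ys],np.float32)
    v=cv2.remap(g.astype(np.float32),pr[:,0].reshape(1,-1),pr[:,1].reshape(1,-1),cv2.INTER_CUBIC)[0]
    w=(abs(ys)<.036); vv=v-np.convolve(v,np.ones(16)/16,"same"); vv=vv[w]
    best=[]
    f=np.sum(vv*np.exp(-2j*np.pi*ys[w]/.008)); 
    fs=[abs(np.sum(vv*np.exp(-2j*np.pi*ys[w]/p))) for p in np.arange(.007,.0092,.0002)]
    print(off,"amp",abs(f)/w.sum()*2,"bright at y mm",-np.angle(f)/(2*np.pi)*8*-1, "best p",np.arange(7,9.2,.2)[np.argmax(fs)])
E
```

```text
midline [8.89741820e-02 1.88666544e+02] width 12.759814707099622
[13.7 12.9 11.4 13.6 13.1 11.7 13.2 13.4 12.2 11.8 13.7 13.  11.3 13.9
 13.2 11.6 13.3 13.5 12.6 11.9 13.6 13.  11.4 13.8 13.6 12.1 13.4 13.5
 12.6 12.  13.6 12.8 11.2 12.1]
[ 0.51290604 -0.10711757] [ 0.50396187 -0.19571323] [ 0.50843396 -0.1514154 ] 0.08904599237842688 yaw 5.7647584558492415
side [330.51093649 249.30375351] [342.26074923 272.40018919]
-0.012 amp 18.83995667057293 bright at y mm 0.9979957051130186 best p 8.0
-0.008 amp 19.88169975815494 bright at y mm 1.2119391273336466 best p 8.0
-0.004 amp 20.610530432886733 bright at y mm 1.4011045956642787 best p 8.0
0 amp 21.479046517567 bright at y mm 1.3545347170864317 best p 8.0
0.004 amp 19.984991183251022 bright at y mm 0.32346666820240205 best p 8.0
0.008 amp 18.32781340630079 bright at y mm -0.5850088673605 best p 8.0
0.012 amp 24.98852943571148 bright at y mm -1.8830279334077757 best p 8.0
```

Call:
apply_moves(
  moves="-1 0 0 0 -.161 .897 -.846;-1 0 0 0 0 0 0;-1 0 0 0 0 0 0",
)

```text
t: 5.75
eef_pos: [0.5362, 0.1406, 0.3036]
tool_rot: [0.001, 0.999, -0.05, -0.0]
contact_force: [-0.4, 0.2, 0.7]
gripper_width: 1.001
```

```bash
python3 - <<'E'
from h import *
print(need([.5176,.2085,.15],np.radians(-5.6)))
E
```

```text
(array([-0.211, -0.549,  1.279]), array([ 0.021,  0.003, -0.042]))
```

Call:
apply_moves(
  moves="-1 -.07 -.183 .2 .021 .003 -.03;-1 -.07 -.183 .2 0 0 0;-1 -.07 -.183 .2 0 0 0;-1 0 0 .2 0 0 0;-1 0 0 .2 0 0 0;-1 0 0 .15 0 0 0;-1 0 0 .129 0 0 0;-1 0 0 0 0 0 0;-1 0 0 0 0 0 0",
)

```text
t: 6.5
eef_pos: [0.5183, 0.2078, 0.1492]
tool_rot: [0.0, 0.999, -0.05, -0.001]
contact_force: [-0.2, 0.4, 0.5]
gripper_width: 0.998
```

```bash
python3 - <<'E'
from h import *
o=bot.get_obs();print(o["eef_pos"]);print(need([.5176,.2085,.033],np.radians(-5.6)))
a=imaging.read_camera("side"); save(a,"pics/s2.png",(235,110,355,230),5)
b=imaging.read_camera("top"); save(b,"pics/t3.png",(200,150,340,270),5)
E
```

```text
[0.51825214 0.20782537 0.14923062]
(array([-0.004, -0.006,  0.969]), array([ 0.012,  0.023, -0.03 ]))
```

View pics/s2.png

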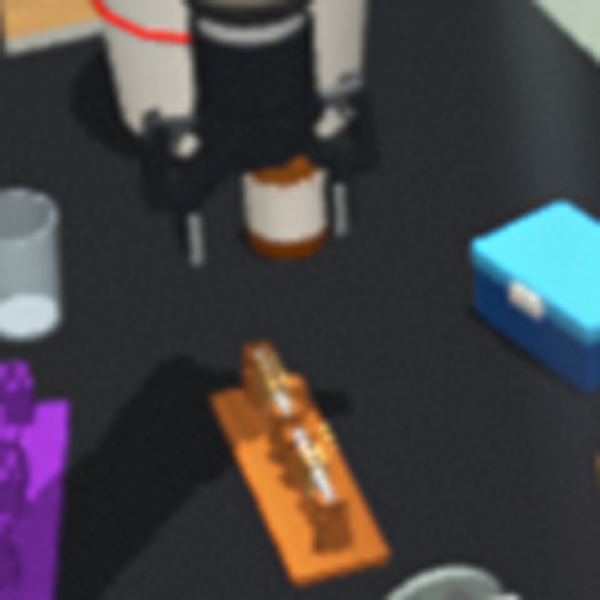

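View pics/t3.png

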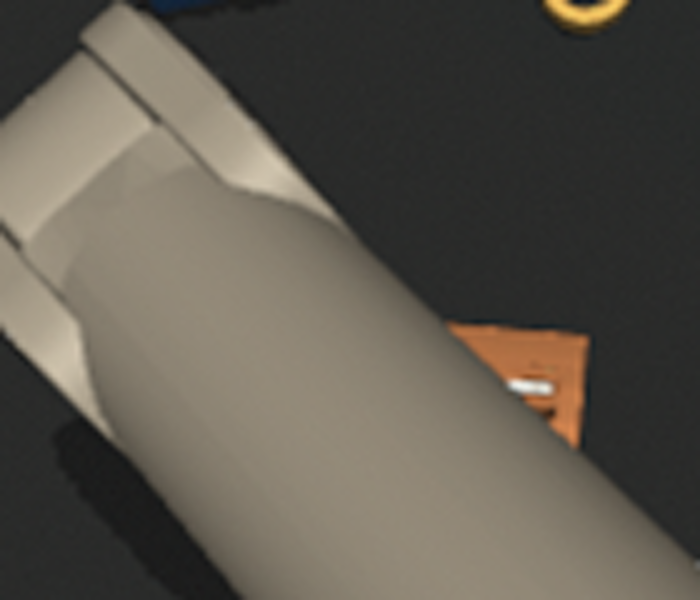

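Call:
apply_moves(
  moves="-.3 -.004 -.006 .18 .012 .023 -.03;-.3 0 0 .18 0 0 0;-.3 0 0 .18 0 0 0;-.3 0 0 .15 0 0 0;-.3 0 0 .12 0 0 0;-.3 0 0 .08 0 0 0;-.3 0 0 0 0 0 0;-.3 0 0 0 0 0 0",
)

```text
t: 7.27
eef_pos: [0.5188, 0.2092, 0.0437]
tool_rot: [-0.001, 0.999, -0.048, 0.002]
contact_force: [0.5, 0.4, 0.3]
gripper_width: 0.649
```

```bash
python3 - <<'E'
from h import *
o=bot.get_obs();print(o["eef_pos"],o["gripper_width"]);print(need([.5176,.2085,.033],np.radians(-5.6)))
a=imaging.read_camera("side"); save(a,"pics/s3.png",(260,150,330,220),10)
for sx in(-1,1):
    for w in(0.0275,0.0295): print(sx,(proj(a,o["eef_pos"]+np.array([sx*w,-sx*w*.098,.006]))-[260,150])*10)
E
```

```text
[0.51875991 0.20924946 0.04371402] 0.6494807247970411
(array([-0.009,  0.007,  0.089]), array([-0.017, -0.043,  0.016]))
-1 [221.52026737 378.27075043]
-1 [215.72709863 379.57989512]
1 [379.21843248 342.6339989 ]
1 [384.89483642 341.35124082]
```

View pics/s3.png

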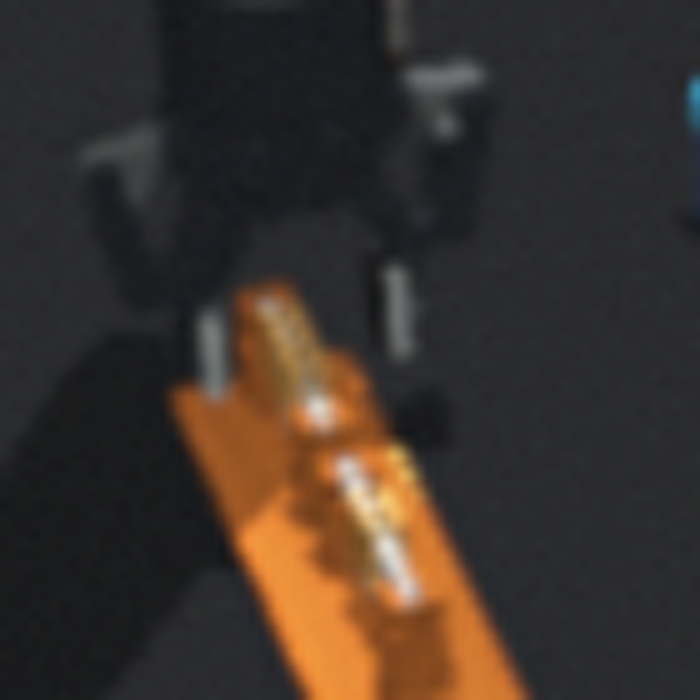

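Call:
apply_moves(
  moves="-.3 -.01 .007 .045 -.017 -.043 .016;-.3 0 0 .045 0 0 0;-.3 0 0 0 0 0 0;0.3 0 0 0 0 0 0;0.3 0 0 0 0 0 0;0.5 0 0 0 0 0 0;0.5 0 0 0 0 0 0",
  force=20,
)

```text
t: 7.9
eef_pos: [0.5171, 0.2083, 0.0323]
tool_rot: [0.0, 0.999, -0.049, -0.0]
contact_force: [-0.7, 0.3, 0.5]
gripper_width: 0.25
```

```bash
python3 - <<'E'
from h import *
o=bot.get_obs();print(o["eef_pos"],o["gripper_width"],o["contact_force"]);print(need([.5176,.2085,.033],np.radians(-5.6)))
a=imaging.read_camera("side"); save(a,"pics/s4.png",(270,160,320,210),14)
E
```

```text
[0.51705012 0.2083175  0.03234551] 0.25039463017907576 [-0.73375404  0.34589359  0.45445845]
(array([ 0.004, -0.002, -0.005]), array([0.004, 0.006, 0.004]))
```

View pics/s4.png

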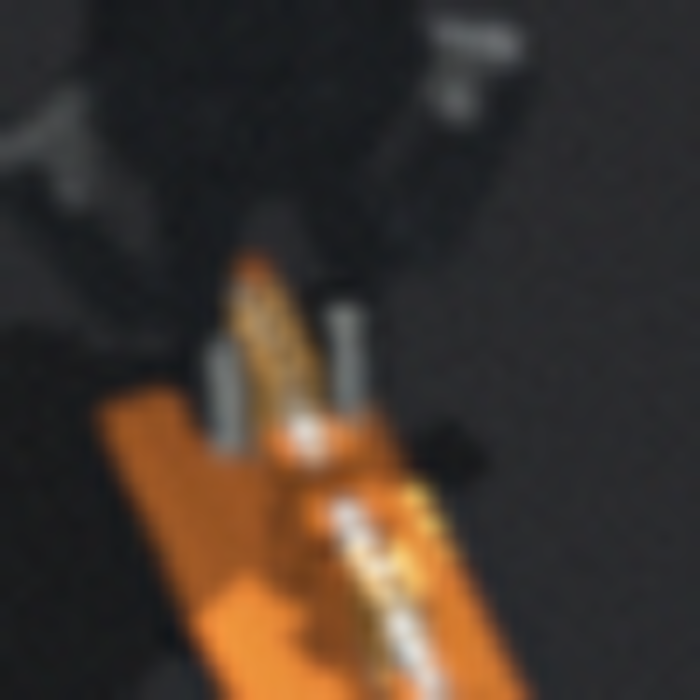

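Call:
apply_moves(
  moves="0.64 .004 0 -.005 0 0 0;0.64 0 0 0 0 0 0;0.7 0 0 0 0 0 0;1 0 0 0 0 0 0;1 0 0 0 0 0 0;1 0 0 0 0 0 0;1 0 0 0 0 0 0",
  force=35,
)

```text
t: 8.53
eef_pos: [0.5174, 0.2083, 0.0329]
tool_rot: [0.0, 0.999, -0.049, -0.0]
contact_force: [-1.3, -0.2, 3.4]
gripper_width: 0.14
```

```bash
python3 - <<'E'
from h import *
for i in range(4):
    o=bot.get_obs();print(o["eef_pos"],o["gripper_width"],o["contact_force"],o["torque"]); imaging.read_camera("side") 
E
```

```text
[0.5173978  0.20827894 0.03289542] 0.13980999114538492 [-1.30537013 -0.15558432  3.39084439] [-0.06639286  0.2657242   0.02392735]
[0.51743833 0.20825529 0.03289468] 0.12903952413012673 [-1.83387692 -0.69225434  3.3319266 ] [-0.02427449  0.22062451  0.02947646]
[0.51740478 0.20825909 0.03290929] 0.13566343777835657 [-1.50562958 -0.92235829  3.30496121] [-0.07329695  0.26090138  0.03780875]
[0.51740618 0.20827348 0.03288623] 0.1318643010573573 [-0.26514032 -1.13910576  4.14288543] [-0.0740939   0.23618457 -0.08417503]
```

Call:
apply_moves(
  moves="1 0 0 -.03 0 0 0;1 0 0 -.06 0 0 0;1 0 0 -.1 0 0 0;1 0 0 -.15 0 0 0;1 0 0 -.2 0 0 0;1 0 0 -.2 0 0 0;1 0 0 -.2 0 0 0;1 0 0 -.2 0 0 0;1 0 0 -.15 0 0 0;1 0 0 -.1 0 0 0;1 0 0 0 0 0 0;1 0 0 0 0 0 0",
)

```text
t: 9.73
eef_pos: [0.5176, 0.2082, 0.1999]
tool_rot: [0.0, 0.999, -0.049, 0.0]
contact_force: [0.6, -0.1, -1.4]
gripper_width: 0.131
```

```bash
python3 - <<'E'
from h import *
o=bot.get_obs();print(o["eef_pos"],o["gripper_width"],o["contact_force"]);print(need([.508,-.1545,.2],np.radians(-5.76)))
a=imaging.read_camera("side"); save(a,"pics/s5.png",(230,100,350,220),5)
E
```

```text
[0.5176112  0.20816087 0.19993965] 0.13142546925260445 [ 0.59233555 -0.0718864  -1.41688775]
(array([0.215, 3.016, 0.   ]), array([ 0.003, -0.005,  0.043]))
```

View pics/s5.png

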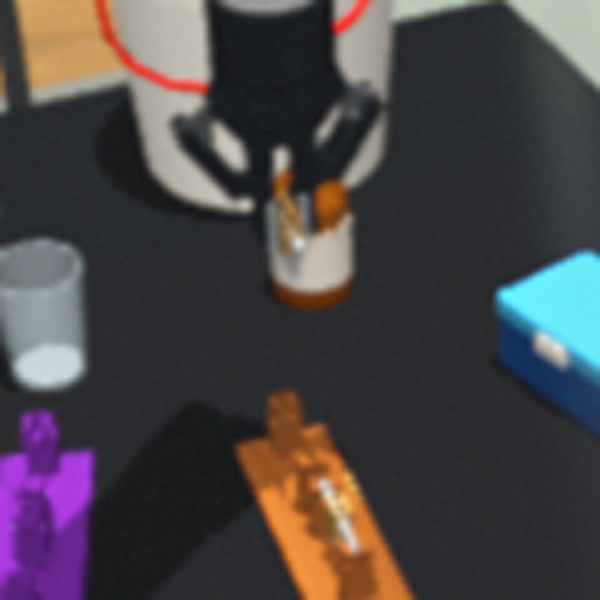

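Call:
apply_moves(
  moves="1 .02 .15 0 0 0 .043;1 .02 .3 0 0 0 0;1 .02 .3 0 0 0 0;1 .02 .3 0 0 0 0;1 .02 .3 0 0 0 0;1 .02 .3 0 0 0 0;1 .02 .3 0 0 0 0;1 .02 .3 0 0 0 0;1 .02 .3 0 0 0 0;1 .02 .3 0 0 0 0;1 .015 .166 0 0 0 0;1 0 0 0 0 0 0",
)

```text
t: 10.78
eef_pos: [0.505, -0.1606, 0.1977]
tool_rot: [0.001, 0.999, -0.054, -0.002]
contact_force: [0.3, 0.2, -0.4]
gripper_width: 0.129
```

```bash
python3 - <<'E'
from h import *
o=bot.get_obs();print(o["eef_pos"],o["gripper_width"],o["contact_force"]);print(need([.508,-.1545,.092],np.radians(-5.76)))
a=imaging.read_camera("side"); save(a,"pics/s6.png",(280,150,400,310),5)
E
```

```text
[ 0.50498695 -0.16056807  0.19774219] 0.12949501267424826 [ 0.27990468  0.16504178 -0.35445821]
(array([ 0.023, -0.055,  0.881]), array([ 0.032,  0.059, -0.118]))
```

View pics/s6.png

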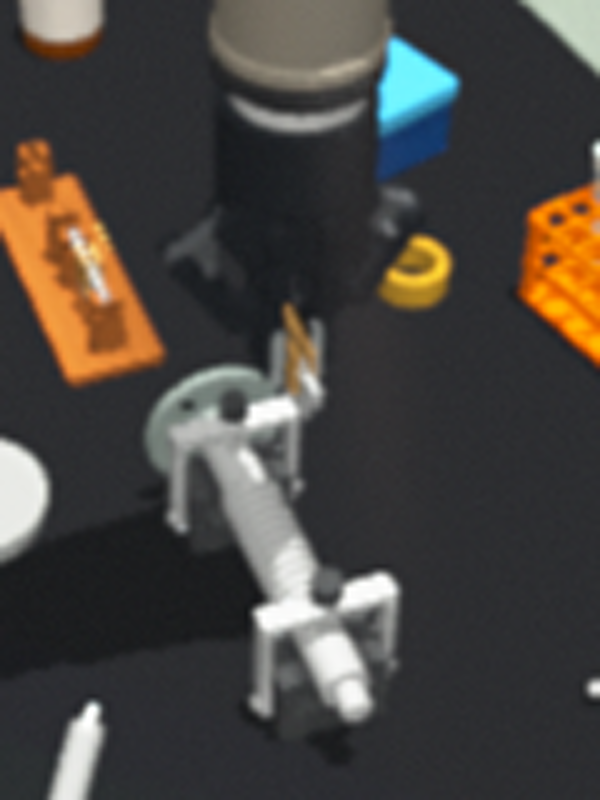

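Call:
apply_moves(
  moves="1 0 0 0 0 0 0;1 0 0 .15 0 0 0;1 0 0 .15 0 0 0;1 0 0 .15 0 0 0;1 0 0 .15 0 0 0;1 0 0 .1 0 0 0;1 0 0 0 0 0 0;1 0 0 0 0 0 0;1 0 0 0 0 0 0;1 0 0 0 0 0 0",
)

```text
t: 11.67
eef_pos: [0.5078, -0.1543, 0.1168]
tool_rot: [0.0, 0.999, -0.05, 0.001]
contact_force: [0.7, -0.6, -0.6]
gripper_width: 0.134
```

```bash
python3 - <<'E'
from h import *
o=bot.get_obs();print(o["eef_pos"],o["gripper_width"],o["contact_force"],o["joint_vel"].round(4));print(need([.508,-.1545,.092],np.radians(-5.76)))
E
```

```text
[ 0.50780346 -0.15428899  0.11678377] 0.1342343927705743 [ 0.74557069 -0.60993914 -0.57657336] [ 0.0057 -0.0043  0.0029  0.002   0.0003 -0.0013 -0.0014]
(array([0.002, 0.001, 0.207]), array([ 0.01 , -0.018,  0.008]))
```

Call:
apply_moves(
  moves="1 0 0 .1 .01 -.018 0;1 0 0 .1 0 0 0;1 0 0 .007 0 0 0;1 0 0 0 0 0 0;1 0 0 0 0 0 0",
)

```text
t: 12.08
eef_pos: [0.5067, -0.1544, 0.0905]
tool_rot: [-0.0, 0.999, -0.05, -0.001]
contact_force: [0.4, 0.1, -0.5]
gripper_width: 0.132
```

```bash
python3 - <<'E'
from h import *
o=bot.get_obs();print(o["eef_pos"],o["gripper_width"],o["contact_force"],o["torque"]);print(need([.508,-.1545,.082],np.radians(-5.76)))
a=imaging.read_camera("side"); save(a,"pics/s7.png",(305,215,365,285),10)
b=imaging.read_camera("top"); save(b,"pics/t7.png",(345,190,465,260),6)
E
```

```text
[ 0.50666258 -0.15436106  0.09050481] 0.13193203483696797 [ 0.40250657  0.12264518 -0.54823868] [-0.05020354 -0.03976937 -0.01858855]
(array([0.011, 0.   , 0.071]), array([-0.007,  0.039,  0.002]))
```

View pics/s7.png

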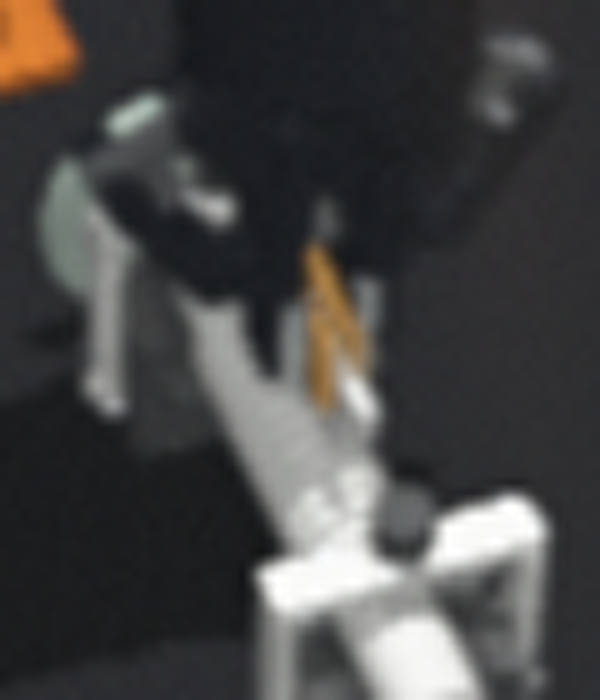

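View pics/t7.png

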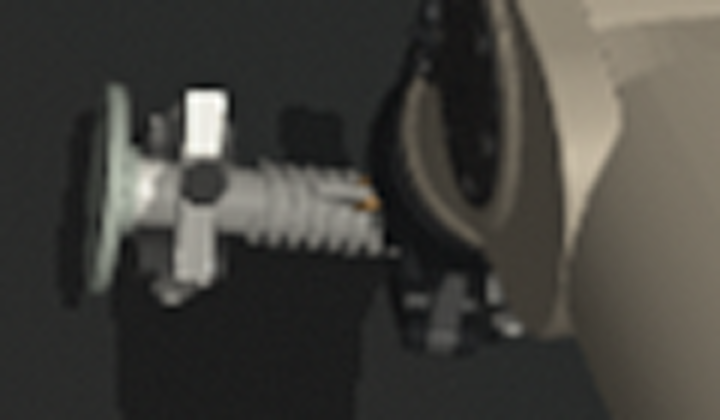

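```bash
python3 - <<'E'
from h import *
b=imaging.read_camera("top"); o=bot.get_obs(); print(o["eef_pos"])
save(b,"pics/t8.png",(385,205,420,240),20)
e=o["eef_pos"]; ey=np.array([.1004,.9949]); z=e[2]-.0109+.030
for y in(.036,.030,.022,.019): print(y,(proj(b,[*(e[:2]+ey*y),z])-[385,205]+.5)*20)
for y in(.03,.02):
  for off in(-.016,0,.016):
    p=np.array([.5084,-.1514])+ey*y+np.array([.995,-.1])*off; print("axis",y,off,(proj(b,[*p,.05])-[385,205]+.5)*20)
E
```

```text
[ 0.50717696 -0.15447205  0.09115427]
0.036 [254.14385542 335.43114569]
0.03 [306.71957762 340.10753826]
0.022 [376.8187201  346.34256643]
0.019 [403.10536216 348.68065429]
axis 0.03 -0.016 [182.16544938 517.57097176]
axis 0.03 0 [190.59978672 384.80494968]
axis 0.03 0.016 [198.99795841 252.60821603]
axis 0.02 -0.016 [265.45166868 524.97561164]
axis 0.02 0 [273.70691533 392.19601624]
axis 0.02 0.016 [281.92676487 259.98575749]
```

View pics/t8.png

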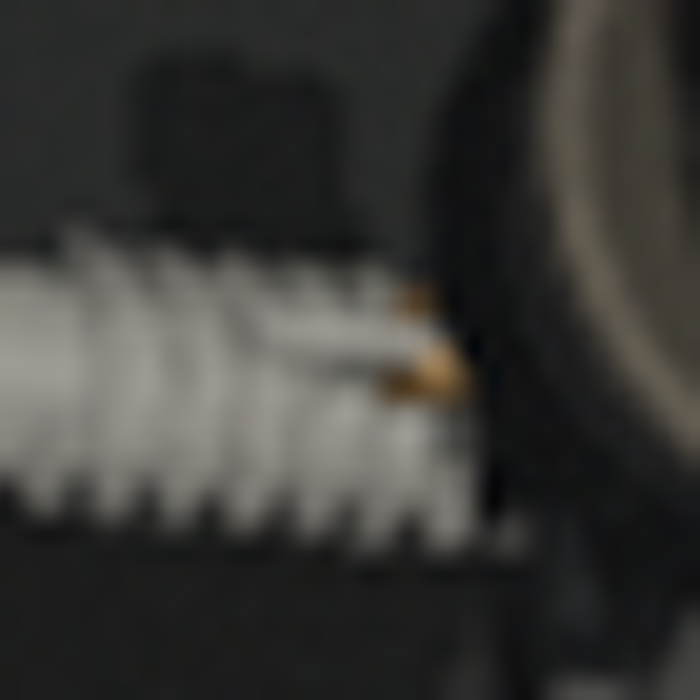

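Call:
apply_moves(
  moves="1 .006 0 .025 0 0 0;1 0 0 .025 0 0 0;1 0 0 .02 0 0 0;1 0 0 0 0 0 0;1 0 0 0 0 0 0;1 0 0 0 0 0 0",
)

```text
t: 12.73
eef_pos: [0.5076, -0.1545, 0.0825]
tool_rot: [-0.0, 0.999, -0.05, -0.001]
contact_force: [-0.2, 0.1, -1.7]
gripper_width: 0.133
```

```bash
cat > ob.py <<'E'
from h import *
o=bot.get_obs();print(o["t"],o["eef_pos"].round(5),o["contact_force"].round(2),o["torque"].round(3));print(need([.5081,-.1545,.0805],np.radians(-5.76)))
E
python3 ob.py
```

```text
12.7333 [ 0.50756 -0.15449  0.08245] [-0.24  0.13 -1.69] [-0.012  0.001  0.006]
(array([ 0.005, -0.   ,  0.016]), array([-0.004,  0.029,  0.003]))
```

Call:
apply_moves(
  moves="1 .004 0 .005 0 .025 0;1 0 0 .005 0 0 0;1 0 0 .005 0 0 0;1 0 0 0 0 0 0;1 0 0 0 0 0 0",
)

```text
t: 13.15
eef_pos: [0.508, -0.1546, 0.0806]
tool_rot: [-0.0, 0.999, -0.05, -0.0]
contact_force: [-0.3, -1.0, -0.7]
gripper_width: 0.137
```

Call:
apply_moves(
  moves="1 0 0 .004 0 0 0;1 0 0 0 0 0 0;1 0 0 0 0 0 0",
)

```text
t: 13.4
eef_pos: [0.508, -0.1546, 0.0802]
tool_rot: [-0.0, 0.999, -0.05, -0.0]
contact_force: [0.0, -0.4, -2.1]
gripper_width: 0.135
```

Call:
apply_moves(
  moves="1 0 0 .004 0 0 0;1 0 0 0 0 0 0;1 0 0 0 0 0 0",
)

```text
t: 13.65
eef_pos: [0.508, -0.1546, 0.0797]
tool_rot: [-0.0, 0.999, -0.05, -0.0]
contact_force: [-0.1, 0.8, -0.6]
gripper_width: 0.13
```

Call:
apply_moves(
  moves="1 0 0 .004 0 0 0;1 0 0 0 0 0 0;1 0 0 0 0 0 0",
)

```text
t: 13.9
eef_pos: [0.508, -0.1545, 0.0792]
tool_rot: [-0.0, 0.999, -0.05, -0.0]
contact_force: [0.5, -0.4, -1.1]
gripper_width: 0.135
```

Call:
apply_moves(
  moves="1 0 0 .004 0 0 0;1 0 0 0 0 0 0;1 0 0 0 0 0 0",
)

```text
t: 14.15
eef_pos: [0.508, -0.1546, 0.0787]
tool_rot: [-0.0, 0.999, -0.05, -0.0]
contact_force: [-0.9, 0.1, -0.3]
gripper_width: 0.13
```

Call:
apply_moves(
  moves="1 0 0 .004 0 0 0;1 0 0 0 0 0 0;1 0 0 0 0 0 0",
)

```text
t: 14.4
eef_pos: [0.508, -0.1546, 0.0782]
tool_rot: [-0.0, 0.999, -0.05, -0.0]
contact_force: [0.4, -0.8, -1.2]
gripper_width: 0.135
```

Call:
apply_moves(
  moves="1 0 0 .004 0 0 0;1 0 0 0 0 0 0;1 0 0 0 0 0 0",
)

```text
t: 14.65
eef_pos: [0.508, -0.1546, 0.0777]
tool_rot: [-0.0, 0.999, -0.05, -0.0]
contact_force: [-0.0, 0.9, -0.7]
gripper_width: 0.13
```

Call:
apply_moves(
  moves="1 0 0 .003 0 0 0;1 0 0 0 0 0 0;1 0 0 0 0 0 0",
)

```text
t: 14.9
eef_pos: [0.508, -0.1546, 0.0774]
tool_rot: [-0.0, 0.999, -0.05, -0.0]
contact_force: [-0.0, -0.5, -0.4]
gripper_width: 0.131
```

Call:
apply_moves(
  moves="1 0 0 .002 0 0 0;1 0 0 0 0 0 0;1 0 0 0 0 0 0",
)

```text
t: 15.15
eef_pos: [0.5081, -0.1546, 0.0772]
tool_rot: [-0.0, 0.999, -0.05, -0.0]
contact_force: [-0.8, -0.3, -1.0]
gripper_width: 0.131
```

Call:
apply_moves(
  moves="1 0 0 .002 0 0 0;1 0 0 0 0 0 0;1 0 0 0 0 0 0",
)

```text
t: 15.4
eef_pos: [0.5081, -0.1546, 0.077]
tool_rot: [-0.0, 0.999, -0.05, -0.0]
contact_force: [-0.1, -0.6, -1.1]
gripper_width: 0.138
```

Call:
apply_moves(
  moves="1 0 0 .002 0 0 0;1 0 0 0 0 0 0;1 0 0 0 0 0 0",
)

```text
t: 15.65
eef_pos: [0.5081, -0.1546, 0.0769]
tool_rot: [-0.0, 0.999, -0.05, -0.0]
contact_force: [-0.2, 0.9, 1.5]
gripper_width: 0.134
```

Call:
apply_moves(
  moves="1 0 0 .001 0 0 0;1 0 0 0 0 0 0;1 0 0 0 0 0 0",
)

```text
t: 15.9
eef_pos: [0.5081, -0.1546, 0.0768]
tool_rot: [-0.0, 0.999, -0.05, 0.0]
contact_force: [-1.4, 0.6, 2.5]
gripper_width: 0.136
```

Call:
apply_moves(
  moves="1 0 0 .001 0 0 0;1 0 0 0 0 0 0;1 0 0 0 0 0 0",
)

```text
t: 16.15
eef_pos: [0.5081, -0.1546, 0.0767]
tool_rot: [-0.0, 0.999, -0.05, -0.0]
contact_force: [-1.8, 0.5, 5.3]
gripper_width: 0.13
```

```bash
python3 - <<'E'
from h import *
F=[];T=[];Z=[]
for i in range(8):
    a=imaging.read_camera("side"); o=bot.get_obs(); F.append(o["contact_force"]);T.append(o["torque"]);Z.append(o["eef_pos"])
print(np.mean(F,0),np.std(F,0),np.mean(T,0),np.mean(Z,0),o["t"]); save(a,"pics/s9.png",(305,215,365,285),10)
b=imaging.read_camera("top"); save(b,"pics/t9.png",(385,205,420,240),20)
E
```

```text
[-2.01223743  0.24529856  5.15547789] [0.43721574 0.41142369 0.21448059] [0.07458685 0.40729699 0.01492071] [ 0.5081175  -0.15457895  0.07670548] 16.55
```

View pics/s9.png

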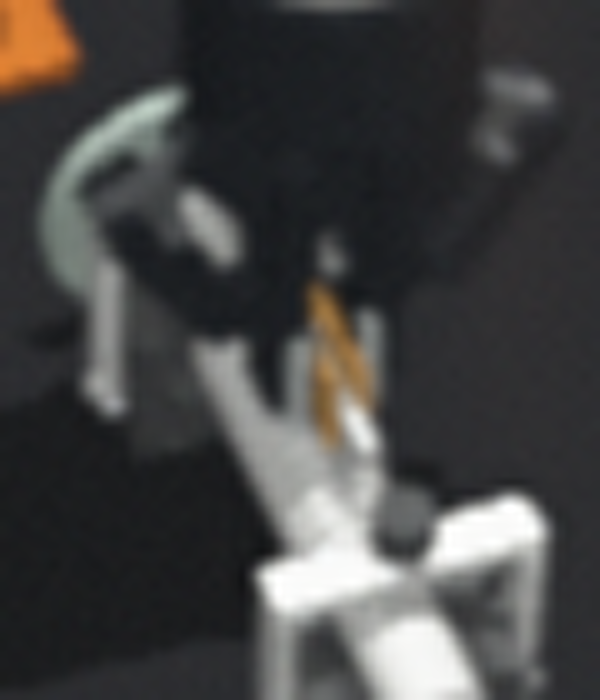

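View pics/t9.png

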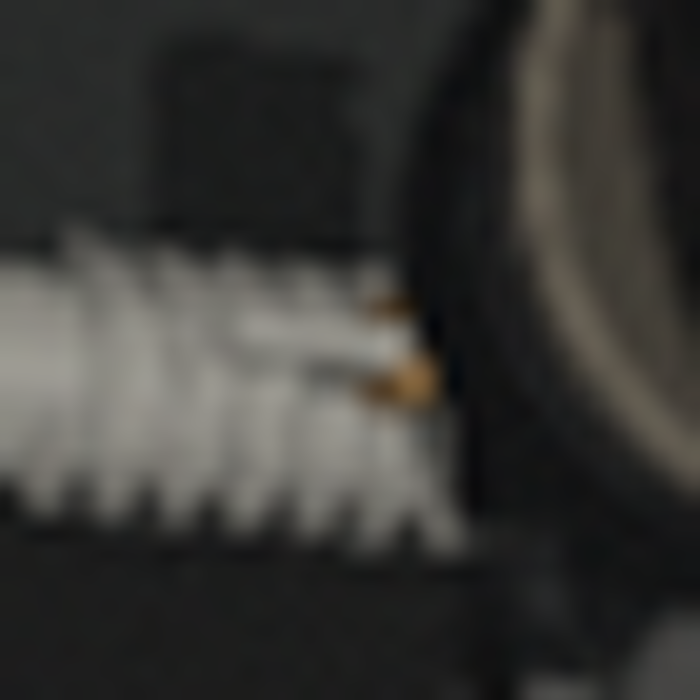

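Call:
apply_moves(
  moves="1 -.001 0 0 0 0 0;1 0 0 0 0 0 0;1 0 0 0 0 0 0;1 0 0 0 0 0 0;1 0 0 0 0 0 0;1 0 0 0 0 0 0;1 0 0 0 0 0 0;1 0 0 0 0 0 0;1 0 0 0 0 0 0;1 0 0 0 0 0 0;1 0 0 0 0 0 0;1 0 0 0 0 0 0",
)

```text
t: 17.6
eef_pos: [0.5081, -0.1546, 0.0767]
tool_rot: [-0.0, 0.999, -0.05, 0.0]
contact_force: [-1.5, -0.4, 5.7]
gripper_width: 0.132
```

```bash
python3 ob.py
```

```text
17.6 [ 0.5081  -0.15456  0.07668] [-1.55 -0.36  5.69] [ 0.072  0.338 -0.034]
(array([-0.   , -0.001, -0.032]), array([-0.003, -0.002,  0.001]))
```

Call:
apply_moves(
  moves="1 0 0 -.01 0 0 0;1 0 .003 0 0 0 0;1 0 0 0 0 0 0;1 0 0 0 0 0 0",
)

```text
t: 17.93
eef_pos: [0.5077, -0.1549, 0.0774]
tool_rot: [-0.0, 0.999, -0.05, -0.0]
contact_force: [0.1, -0.2, -1.1]
gripper_width: 0.137
```

Call:
apply_moves(
  moves="1 0 .002 0 0 0 0;1 0 0 0 0 0 0;1 0 0 0 0 0 0",
)

```text
t: 18.18
eef_pos: [0.5078, -0.1551, 0.0775]
tool_rot: [-0.0, 0.999, -0.05, -0.0]
contact_force: [-1.0, 0.5, -1.5]
gripper_width: 0.133
```

Call:
apply_moves(
  moves="1 0 .001 0 0 0 0;1 0 0 0 0 0 0;1 0 0 0 0 0 0",
)

```text
t: 18.43
eef_pos: [0.5078, -0.1551, 0.0776]
tool_rot: [-0.0, 0.999, -0.05, -0.0]
contact_force: [-0.0, 0.6, -1.4]
gripper_width: 0.137
```

Call:
apply_moves(
  moves="1 0 .002 0 0 0 0;1 0 0 0 0 0 0;1 0 0 0 0 0 0",
)

```text
t: 18.68
eef_pos: [0.5078, -0.1552, 0.0776]
tool_rot: [-0.0, 0.999, -0.05, -0.0]
contact_force: [0.1, 1.8, -1.5]
gripper_width: 0.135
```

Call:
apply_moves(
  moves="1 0 .002 0 0 0 0;1 0 0 0 0 0 0;1 0 0 0 0 0 0",
)

```text
t: 18.93
eef_pos: [0.5078, -0.1553, 0.0776]
tool_rot: [-0.0, 0.999, -0.05, -0.0]
contact_force: [-0.8, 3.5, -1.4]
gripper_width: 0.139
```

Call:
apply_moves(
  moves="1 0 -.01 0 0 0 0;1 0 0 0 0 0 0;1 0 0 0 0 0 0;1 0 0 0 0 0 0",
)

```text
t: 19.27
eef_pos: [0.5081, -0.155, 0.0778]
tool_rot: [0.0, 0.999, -0.05, 0.0]
contact_force: [-0.4, -0.3, -1.0]
gripper_width: 0.134
```

Call:
apply_moves(
  moves="1 0 0 .005 0 0 0;1 0 0 .003 0 0 0;1 0 0 0 0 0 0;1 0 0 0 0 0 0",
)

```text
t: 19.6
eef_pos: [0.508, -0.1549, 0.0768]
tool_rot: [0.0, 0.999, -0.05, 0.0]
contact_force: [0.1, -1.8, -0.2]
gripper_width: 0.134
```

Call:
apply_moves(
  moves="1 0 0 .001 0 0 0;1 0 0 .001 0 0 0;1 0 0 0 0 0 0;1 0 0 0 0 0 0;1 0 0 0 0 0 0;1 0 0 0 0 0 0;1 0 0 0 0 0 0;1 0 0 0 0 0 0;1 0 0 0 0 0 0;1 0 0 0 0 0 0;1 0 0 0 0 0 0;1 0 0 0 0 0 0",
)

```text
t: 20.6
eef_pos: [0.508, -0.1549, 0.0767]
tool_rot: [0.0, 0.999, -0.05, 0.0]
contact_force: [-2.0, -1.7, 5.2]
gripper_width: 0.131
```

```bash
python3 ob.py
```

```text
20.6 [ 0.50803 -0.15486  0.0767 ] [-2.04 -1.69  5.19] [-0.37   0.371  0.036]
(array([ 0.   , -0.003, -0.032]), array([ 0.002, -0.001, -0.001]))
```

Call:
apply_moves(
  moves="1 0 .002 0 0 0 0;1 0 .002 0 0 0 0;1 0 0 0 0 0 0;1 0 0 0 0 0 0;1 0 0 0 0 0 0;1 0 0 0 0 0 0;1 0 0 0 0 0 0;1 0 0 0 0 0 0;1 0 0 0 0 0 0;1 0 0 0 0 0 0;1 0 0 0 0 0 0;1 0 0 0 0 0 0",
)

```text
t: 21.6
eef_pos: [0.508, -0.1549, 0.0767]
tool_rot: [-0.0, 0.999, -0.05, 0.0]
contact_force: [-2.1, -0.7, 5.0]
gripper_width: 0.134
```

Call:
apply_moves(
  moves="1 0 0 -.01 0 0 0;1 0 0 -.03 0 0 0;1 0 0 -.06 0 0 0;1 0 0 -.1 0 0 0;1 0 0 -.2 0 0 0;1 0 0 -.2 0 0 0;1 0 0 -.2 0 0 0;1 0 0 -.15 0 0 0;1 0 0 -.1 0 0 0;1 0 0 0 0 0 0;1 0 0 0 0 0 0",
)

```text
t: 22.52
eef_pos: [0.508, -0.1551, 0.2029]
tool_rot: [0.0, 0.999, -0.05, 0.0]
contact_force: [-0.8, -0.1, -2.0]
gripper_width: 0.133
```

```bash
python3 - <<'E'
from h import *
o=bot.get_obs();print(o["eef_pos"],o["gripper_width"],o["contact_force"]);print(need([.5174,.2083,.2],np.radians(-5.6)))
E
```

```text
[ 0.50796205 -0.15510622  0.20285903] 0.13260786090188062 [-0.84244308 -0.06751723 -1.97649557]
(array([-0.225, -3.021,  0.023]), array([ 0.001, -0.011, -0.039]))
```

Call:
apply_moves(
  moves="1 -.02 -.15 0 0 0 -.039;1 -.02 -.3 0 0 0 0;1 -.02 -.3 0 0 0 0;1 -.02 -.3 0 0 0 0;1 -.02 -.3 0 0 0 0;1 -.02 -.3 0 0 0 0;1 -.02 -.3 0 0 0 0;1 -.02 -.3 0 0 0 0;1 -.02 -.3 0 0 0 0;1 -.02 -.3 0 0 0 0;1 -.025 -.171 0 0 0 0;1 0 0 0 0 0 0",
)

```text
t: 23.52
eef_pos: [0.5141, 0.2147, 0.2013]
tool_rot: [-0.002, 0.999, -0.045, -0.001]
contact_force: [1.2, 0.5, -0.7]
gripper_width: 0.133
```

Call:
apply_moves(
  moves="1 0 0 0 0 0 0;1 0 0 0 0 0 0;1 0 0 .15 0 0 0;1 0 0 .2 0 0 0;1 0 0 .2 0 0 0;1 0 0 .15 0 0 0;1 0 0 .1 0 0 0;1 0 0 0 0 0 0;1 0 0 0 0 0 0;1 0 0 0 0 0 0;1 0 0 0 0 0 0",
)

```text
t: 24.43
eef_pos: [0.5173, 0.2086, 0.1079]
tool_rot: [-0.001, 0.999, -0.049, 0.001]
contact_force: [-0.6, 0.3, -1.2]
gripper_width: 0.136
```

```bash
python3 - <<'E'
from h import *
o=bot.get_obs();print(o["eef_pos"],o["gripper_width"],o["contact_force"]);print(need([.5174,.208,.07],np.radians(-5.62)))
a=imaging.read_camera("side"); save(a,"pics/s10.png",(260,140,320,200),12)
E
```

```text
[0.51733867 0.20860479 0.10786856] 0.13573008979519408 [-0.55906683  0.27559348 -1.19381397]
(array([0.   , 0.005, 0.316]), array([-0.018, -0.027, -0.001]))
```

View pics/s10.png

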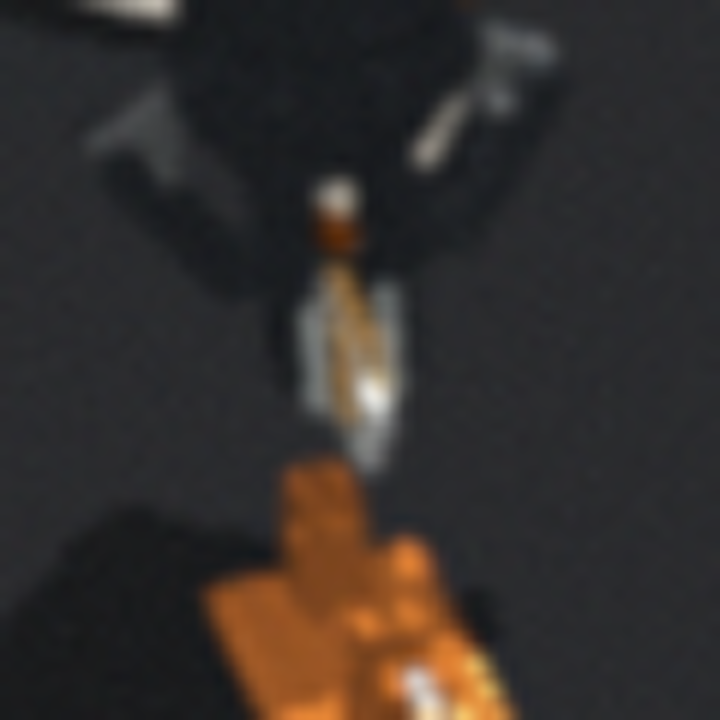

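Call:
apply_moves(
  moves="1 0 .005 .05 -.018 -.027 0;1 0 0 .1 0 0 0;1 0 0 .1 0 0 0;1 0 0 .1 0 0 0;1 0 0 .07 0 0 0;1 0 0 0 0 0 0;1 0 0 0 0 0 0;1 0 0 0 0 0 0",
)

```text
t: 25.15
eef_pos: [0.5164, 0.208, 0.0562]
tool_rot: [0.0, 0.999, -0.049, -0.001]
contact_force: [0.0, 0.3, -0.9]
gripper_width: 0.131
```

```bash
python3 - <<'E'
from h import *
o=bot.get_obs();print(o["eef_pos"],o["gripper_width"],o["contact_force"]);print(need([.5174,.208,.033],np.radians(-5.62)))
E
```

```text
[0.51636679 0.20801657 0.05617123] 0.13111931910695862 [ 0.00863847  0.3002911  -0.90467041]
(array([ 0.009, -0.001,  0.193]), array([0.012, 0.03 , 0.009]))
```

Call:
apply_moves(
  moves="1 .004 0 .02 0 .01 0;1 0 0 .02 0 0 0;1 0 0 0 0 0 0;1 0 0 0 0 0 0;1 0 0 0 0 0 0;1 0 0 0 0 0 0",
)

```text
t: 25.65
eef_pos: [0.5168, 0.2078, 0.0515]
tool_rot: [0.0, 0.999, -0.049, -0.001]
contact_force: [0.5, 0.3, -1.2]
gripper_width: 0.134
```

```bash
python3 - <<'E'
from h import *
o=bot.get_obs();print(o["eef_pos"],o["gripper_width"],o["contact_force"]);print(need([.5174,.208,.033],np.radians(-5.62)))
E
```

```text
[0.51683538 0.20775202 0.05152851] 0.13390072244713164 [ 0.45828139  0.33173454 -1.18668932]
(array([ 0.005, -0.003,  0.154]), array([0.012, 0.015, 0.006]))
```

Call:
apply_moves(
  moves="1 .004 -.002 .01 0 0 0;1 0 0 .02 0 0 0;1 0 0 .02 0 0 0;1 0 0 0 0 0 0;1 0 0 0 0 0 0;1 0 0 0 0 0 0",
)

```text
t: 26.15
eef_pos: [0.5172, 0.2079, 0.0453]
tool_rot: [0.0, 0.999, -0.049, -0.001]
contact_force: [-0.1, 0.2, -0.4]
gripper_width: 0.132
```

Call:
apply_moves(
  moves="1 0 0 .015 0 0 0;1 0 0 .015 0 0 0;1 0 0 0 0 0 0;1 0 0 0 0 0 0",
)

```text
t: 26.48
eef_pos: [0.5171, 0.2078, 0.0416]
tool_rot: [0.001, 0.999, -0.049, -0.001]
contact_force: [0.2, 0.2, -1.4]
gripper_width: 0.133
```

```bash
python3 - <<'E'
from h import *
o=bot.get_obs();print(o["eef_pos"],o["gripper_width"],o["contact_force"],o["torque"]);print(need([.5174,.208,.033],np.radians(-5.62)))
E
```

```text
[0.51710506 0.20783694 0.04162735] 0.13326331994957918 [ 0.21679576  0.21418355 -1.36451991] [-0.0329219  -0.00485085 -0.00114008]
(array([ 0.002, -0.002,  0.072]), array([0.017, 0.023, 0.006]))
```

Inside the slots with no contact; on down.

Call:
apply_moves(
  moves="1 .002 -.002 .015 .01 .01 0;1 0 0 .015 0 0 0;1 0 0 .015 0 0 0;1 0 0 0 0 0 0;1 0 0 0 0 0 0",
)

```text
t: 26.9
eef_pos: [0.5174, 0.2081, 0.0362]
tool_rot: [0.0, 0.999, -0.049, -0.0]
contact_force: [0.3, -0.0, -1.4]
gripper_width: 0.132
```

Call:
apply_moves(
  moves="1 0 0 .01 0 0 0;1 0 0 .008 0 0 0;1 0 0 0 0 0 0;1 0 0 0 0 0 0;1 0 0 0 0 0 0",
)

```text
t: 27.32
eef_pos: [0.5175, 0.2081, 0.0342]
tool_rot: [0.0, 0.999, -0.049, -0.0]
contact_force: [-0.8, -0.7, -0.7]
gripper_width: 0.138
```

```bash
python3 - <<'E'
from h import *
o=bot.get_obs();print(o["eef_pos"],o["gripper_width"],o["contact_force"],o["torque"]);print(need([.5174,.208,.033],np.radians(-5.62)))
E
```

```text
[0.51749513 0.20808274 0.03420829] 0.1380313934033665 [-0.79696179 -0.68517595 -0.74899343] [-0.02703983  0.02394825  0.01981626]
(array([-0.001,  0.001,  0.01 ]), array([0.004, 0.009, 0.005]))
```

Call:
apply_moves(
  moves="1 0 0 .004 0 0 0;1 0 0 .003 0 0 0;1 0 0 0 0 0 0;1 0 0 0 0 0 0;1 0 0 0 0 0 0",
)

```text
t: 27.73
eef_pos: [0.5175, 0.2081, 0.0334]
tool_rot: [0.0, 0.999, -0.049, -0.0]
contact_force: [-0.8, 0.7, -0.8]
gripper_width: 0.13
```

Call:
apply_moves(
  moves="1 0 0 .003 0 0 0;1 0 0 0 0 0 0;1 0 0 0 0 0 0;1 0 0 0 0 0 0",
)

```text
t: 28.07
eef_pos: [0.5175, 0.2081, 0.033]
tool_rot: [0.0, 0.999, -0.049, -0.0]
contact_force: [0.1, -0.5, -0.2]
gripper_width: 0.137
```

Call:
apply_moves(
  moves="1 0 0 .002 0 0 0;1 0 0 0 0 0 0;1 0 0 0 0 0 0",
)

```text
t: 28.32
eef_pos: [0.5175, 0.2081, 0.0329]
tool_rot: [0.0, 0.999, -0.049, -0.0]
contact_force: [-1.1, -0.5, 1.6]
gripper_width: 0.135
```

Call:
apply_moves(
  moves="0.66 0 0 0 0 0 0;0.6 0 0 0 0 0 0;0.5 0 0 0 0 0 0;0.3 0 0 0 0 0 0;0.1 0 0 0 0 0 0;0 0 0 0 0 0 0;0 0 0 0 0 0 0",
)

```text
t: 28.9
eef_pos: [0.5175, 0.2082, 0.0328]
tool_rot: [0.0, 0.999, -0.049, -0.0]
contact_force: [-0.3, 0.4, -0.4]
gripper_width: 0.497
```

```bash
python3 - <<'E'
from h import *
o=bot.get_obs();print(o["eef_pos"],o["gripper_width"],o["contact_force"],o["torque"])
a=imaging.read_camera("side"); save(a,"pics/s11.png",(270,160,320,210),14)
E
```

```text
[0.51750501 0.20815071 0.03277185] 0.49745094013865326 [-0.30683532  0.448812   -0.37829972] [-0.02926798  0.03108516  0.02898555]
```

View pics/s11.png

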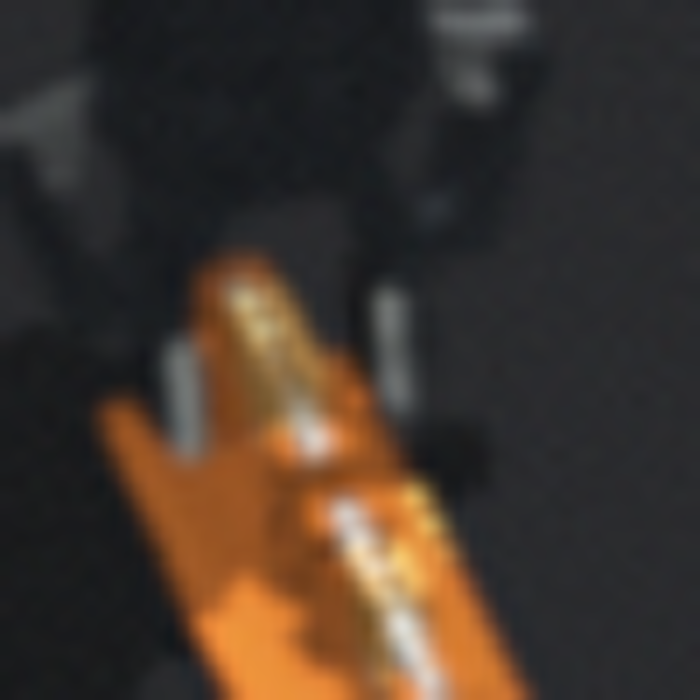

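Leaf hangs at (270+305/14, 160+435/14) ≈ (291.8, 191.1) lower ear, as before. Retreat up, then clear the top view.

Call:
apply_moves(
  moves="0 0 0 -.05 0 0 0;0 0 0 -.1 0 0 0;0 0 0 -.2 0 0 0;0 0 0 -.25 0 0 0;0 0 0 -.3 0 0 0;0 0 0 -.3 0 0 0;0 0 0 -.3 0 0 0;0 0 0 -.3 0 0 0;0 0 0 -.2 0 0 0;0 0 0 0 0 0 0",
)

```text
t: 29.78
eef_pos: [0.5199, 0.2101, 0.28]
tool_rot: [-0.002, 0.999, -0.049, 0.005]
contact_force: [0.1, 0.8, 0.2]
gripper_width: 0.504
```

Call:
apply_moves(
  moves="0 0 .2 0 0 0 0;0 .1 .3 0 0 0 0;0 .1 .3 0 0 0 0;0 0 .3 0 0 0 0;0 0 .3 0 0 0 0;0 0 .3 0 0 0 0;0 0 .3 0 0 0 0;0 0 .3 0 0 0 0;0 0 .3 0 0 0 0;0 0 .3 0 0 0 0;0 0 0 0 0 0 0;0 0 0 0 0 0 0",
)

```text
t: 30.78
eef_pos: [0.5068, -0.1429, 0.2732]
tool_rot: [0.0, 0.999, -0.051, -0.0]
contact_force: [-0.1, 1.1, 0.1]
gripper_width: 0.5
```

```bash
python3 - <<'E'
from m import *
b=imaging.read_camera("top"); o=bot.get_obs(); print(o["t"],o["eef_pos"],o["contact_force"]); save(b,"pics/t12.png"); save(b,"pics/t12c.png",(220,190,340,260),6)
im=b["image"][:,:,::-1]
def whit(im,rect,thr=110):
    x0,y0,x1,y1=rect; B=im[y0:y1,x0:x1,0].astype(float); w=np.clip(B-thr,0,60); yy,xx=np.mgrid[y0:y1,x0:x1]
    c=np.array([(w*xx).sum(),(w*yy).sum()])/w.sum(); dx=xx-c[0];dy=yy-c[1]
    return c,np.degrees(.5*np.arctan2(2*(w*dx*dy).sum(),(w*(dx*dx-dy*dy)).sum()))
for r in((236,214,275,230),(276,218,316,236)): print(whit(t,r),whit(im,r))
E
```

```text
30.8333 [ 0.50724515 -0.14068651  0.27320161] [-0.58508062  0.8890867  -0.45919967]
(array([255.84650572, 222.641169  ]), np.float64(5.034378145851669)) (array([256.2450662 , 222.22558081]), np.float64(4.9064773726303335))
(array([294.44783419, 225.93991616]), np.float64(4.830065674232609)) (array([294.43425006, 225.94337878]), np.float64(4.873372387227343))
```

View pics/t12.png

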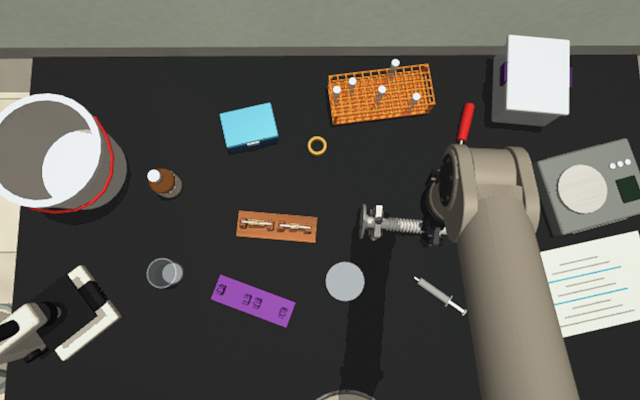

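View pics/t12c.png

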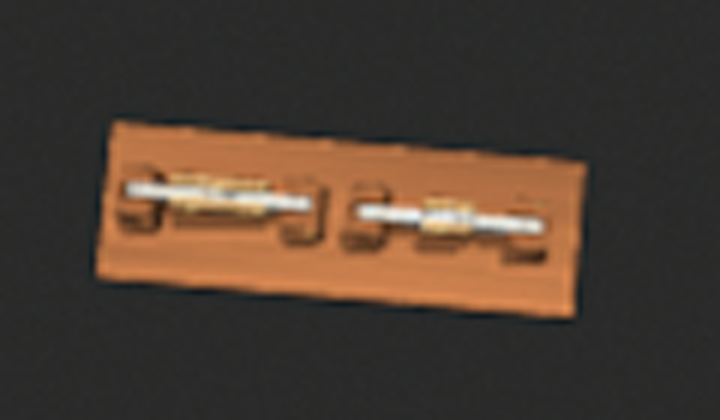

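Call:
apply_moves(
  moves="0 0 0 0 0 0 0;0 0 0 0 0 0 0;0 0 0 0 0 0 0;0 0 0 0 0 0 0;0 0 0 0 0 0 0;0 0 0 0 0 0 0",
)

```text
t: 31.33
eef_pos: [0.5077, -0.1401, 0.2729]
tool_rot: [0.0, 0.999, -0.048, -0.0]
contact_force: [-0.1, -0.4, -1.3]
gripper_width: 0.498
```

```bash
python3 -c "
from h import *
print(bot.hand_in()); print(bot.get_obs()['t'])"
```

```text
the job is handed in; nothing more can be done
None
the job is handed in; nothing more can be done
```

The coarse leaf fits the spindle thread, so the pitch is 8 mm. The leaf is back in its place in the brown stand, released, and the job was handed in at about 31 s. The hand-in gave no verdict.

- **Pressing home:** I took the leaf by its longer grip and lowered it onto the thread in small steps. It went in without touching the crests and seated about 3.4 mm below crest level. I held it still for about 1.4 s with roughly 5 to 6 N of push.
- **Groove check:** I lifted the leaf about 1 mm and nudged it along the spindle. A side force came up after about 0.5 mm, so the teeth were in the grooves.
- **Second press:** I pressed and held again at about 5 N. The nudge seems to have slipped the leaf slightly in the grip, so this press began with about 1.7 N of side force along the spindle. I re-centred it to 0.7 N. A steady force of about 2 N across the spindle showed in both presses, which I put down to friction.
- **Final checks:** In the top view the coarse leaf hangs within about 1.5 mm of where it started, at nearly the same angle. The fine leaf has not moved by any amount I could measure. The other items look unmoved, though the arm hid part of the screwdriver, and the arm was well clear of everything.

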